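Hold the work post over the saddle of a carving machine's feed slide

ROBOT

A 6-joint arm with a two-finger parallel gripper is mounted at the origin on the work surface. World frame = base frame: x ahead of the robot, y to its left, z up, the work surface at z = 0. Lengths are in m, angles in rad, forces in N, time in s.
With the tool pointing down it reaches from about 0.375 to 0.975 m from the base axis. Payload 3.8 kg.
Tool frame: the origin (TCP) lies on the centre line of the jaws, within the pads' length; the fingertips stand 11 mm ahead of it and the grasp point (between the pads) lies 8 mm behind it (r.tcp_to_tips is the distance from the TCP to the fingertips, in m); z points along the fingers, x is the direction in which the jaws open and shut, and the axes are right-handed (so a half turn about z gives the same grasp; the last joint's range is limited). The gripper opens to 85 mm and grips with 20 to 120 N. Pads are 22 mm wide; open, the fingers measure 114 mm over their backs; the gripper's body (76 mm by 85 mm) begins 54 mm behind the grasp point. The pads swing forward as they close: fully open they stand 13 mm farther back than shut.
Start: joints at [-1.221, 0.264, 1.604, -0, 1.274, -0.037], TCP at [0.255, -0.625, 0.22] pointing down, gripper open.
Joint ranges: [-2.63, 2.63], [-0.94, 2.18], [0.31, 2.57], [-1.31, 4.45], [0, 2.66], [-2.55, 2.55]. Speed limits (rad/s): [2.57, 2.57, 3.14, 3.14, 3.14, 3.14].

INTERFACE

Orientations are given as a rotation vector (axis times angle).
In Python, from station import r gives the robot as it stands.
- The arm moves only by the shell command python3 -m pendant 'ROWS' [FORCE]. ROWS is JSON, a list of rows, each a list of 3 entries, a list of its own where there are three numbers: the shift along the tool's x, y, z in m, then the turn, a rotation vector about the tool's x, y, z in rad, then the finger opening in m, from 0 to 0.0854. A call has 1 to 20 rows; each row shifts and turns the commanded pose from where the row before left it, along the tool's axes as they then stand; what a row does not reach is not made up. A row lasts 1/8 s, in which the tool goes at most 62.5 mm and 10.7 degrees, less where a joint would pass 70% of its speed; a pose out of reach is approached as far as the arm can. A call with a gripper value outside its range is refused whole. The fingers move at their own pace and stop on an object; FORCE is the grip in N (left out, the last holds). Time passes only in rows, so rows that do not move let the fingers close. It gives the time, the measured TCP pose, the force and the opening at its end, in the units of the state.
- r.get_state(): the state, without advancing time (a new reading comes with each control period).
- r.read_camera(name): name is "scene" or "top"; returns a dict with "frame" (384x512x3 uint8, red, green, blue), "fov_y" (degrees; the focal length in pixels is half the picture's height over the tangent of half this angle, whatever the lens; pixels are square), "cx", "cy" (the principal point, pixels), "rvec" (rotation vector, rad) and "tvec" (3), from world to camera coordinates, as OpenCV has them. Camera axes: x right, y down, z forward; pixel columns grow to the right and rows downward; lengths in m; the calibration is good to about 2 mm. A picture is of the moment at which its call begins. There is no depth.
- r.sign_off(): hands the job in, once; it reports no verdict.
The state is a dict: "t": time; "qpos": joint angles; "qd": joint speeds; "joint_torque": joint torques, N m; "tcp_pos": TCP position; "tcp_rot": TCP orientation; "ft_force": force on the tool from outside, world axes, zero at the start; "wrist_torque": the same for the moment, N m; "width": finger opening in m.
Only numpy, scipy, OpenCV 4.12 (cv2) and the standard library are available. Lean on these libraries where they do the work, as an engineer would, in place of code of your own. Each camera call takes 0.05 s, during which the arm holds its last target. There are 200 camera calls.

TASK

First slide the saddle of the feed slide all the way up against the rubber buffers at its end stop. Then pick up the work post by its square upright and hold its flange level over the saddle, about a centimetre above it and not touching, with its four holes lined up over the four tapped holes, so that I can slip the packing plate in between and start the screws. Finish while you are still holding it there, and leave the other things on the bench where they lie.

Things in the scene. Friction and masses are not known exactly. Their poses are not given: they have to be found in the camera images.
- slide: Feed slide, bolted to the bench: aluminium base 160 mm wide (x), 400 mm long (y), two steel shafts along y. Origin: centre of its underside, on the bench. The saddle runs along its y axis. End stop: the tall end plate (84 mm high, 16 mm thick) at the +y end, with two black rubber buffers facing the saddle; the -y end plate is 55 mm high. Place and yaw (up to 0.25 rad either way) vary.
- saddle (a joint): How far the saddle has run along the slide's +y, in m: 0 at the end away from the stop, 0.200 when it stands against the buffers. It runs stiffly (some 3 N to push it slowly) and stays where it is left.
- saddle_top (a point): Centre of the saddle's flat top face, 76 mm above the bench; axes parallel to the slide's. The saddle is an aluminium plate 150 mm (x) by 140 mm (y), 16 mm thick, on four bearing blocks. Four M6 tapped holes (7 mm bores in dark 13 mm steel bushes) open in its top at x = +-38 mm, y = +-50 mm: the longer spacing runs along the slide.
- saddle_handle (a point): Point on the axis of the saddle's upright black round handle, 22 mm in diameter, at a good height to grip (110 mm above the bench); the handle reaches from 77 to 125 mm above the bench and stands on a lug at the middle of the saddle's -x side (towards the robot), at x = -92 mm, y = 0 from point saddle_top.
- workpost: Work post, loose, 0.35 to 0.6 kg: flat steel flange 110 (x) by 134 (y) by 8 mm with a square upright 32 by 32 mm, sides parallel to x and y, in its middle, top 70 mm above the flange's underside; low weld seam (51 mm across, 4 mm high) at its foot. Four 13 mm through holes at x = +-38, y = +-50 mm. Origin: centre of the underside; z up the post. It fits either way round (half a turn).
- flange_hole0 (a point): Centre of the work post's hole at its -x, -y corner (x, y = +-38, +-50 mm), at the flange's underside.
- flange_hole2 (a point): Centre of the work post's hole at its +x, +y corner (x, y = +-38, +-50 mm), at the flange's underside.
- tapped0 (a point): Mouth of the saddle's tapped hole at its -x, -y corner (x, y = +-38, +-50 mm from point saddle_top).
- tapped2 (a point): Mouth of the saddle's tapped hole at its +x, +y corner (x, y = +-38, +-50 mm from point saddle_top).
- rosette: Bystander: carved square panel of pale wood, 180 by 180 mm, 42 mm high with its petals. Origin: centre of its underside.
- mallet: Bystander: carver's round wooden mallet lying down, 260 mm long, head 70 mm in diameter. Origin: underside, where head (+x) and handle (-x) meet.
- gouge: Bystander: carving gouge lying down, 245 mm long, 27 mm high, wooden handle to its -x. Origin: underside at the ferrule.
- gclamp: Bystander: dark iron G-clamp lying flat, about 120 by 300 mm, 24 mm high. Origin: underside, amid the frame.

How it is judged:
By the outcome, as a careful person would: the job done as asked, in the order asked, and still so for the second after the job is handed in, while the arm keeps its last pose, push and grip.
It also fails if it takes over 58 s, if anything falls off the work surface, if the arm or the gripper's body presses on something with over 40 N, if the wrist force passes 120 N, or if a joint passes its speed limit or range.

## Working session

There is one attempt and no reset: what is moved stays moved. The work goes in short steps, Python scripts to look and compute and a shell command to move; the robot and the scene stay as the last step left them, time stands still between calls to the robot, and variables do not carry over. Pictures are saved under pics/ and viewed, on a budget of 10 in all, crops included, one or two more only if the job needs it, and the job is handed in when it is done.

```bash
ls; mkdir -p pics
cat > h.py <<'E'
import numpy as np, cv2
from station import r
def cam(name):
    c=r.read_camera(name); f=c["frame"]; h=f.shape[0]
    F=h/2/np.tan(np.radians(c["fov_y"])/2)
    K=np.array([[F,0,c["cx"]],[0,F,c["cy"]],[0,0,1]])
    R=cv2.Rodrigues(np.array(c["rvec"],float))[0]; t=np.array(c["tvec"],float).reshape(3)
    return dict(img=f,K=K,R=R,t=t,C=-R.T@t)
def ray(c,uv):
    d=c["R"].T@np.linalg.solve(c["K"],np.array([uv[0],uv[1],1.0])); return d/np.linalg.norm(d)
def onplane(c,uv,z):
    d=ray(c,uv); return c["C"]+d*(z-c["C"][2])/d[2]
def proj(c,P):
    p=c["K"]@(c["R"]@np.array(P,float)+c["t"]); return p[:2]/p[2]
def tri(c1,u1,c2,u2):
    d1,d2=ray(c1,u1),ray(c2,u2)
    s=np.linalg.lstsq(np.c_[d1,-d2],c2["C"]-c1["C"],rcond=None)[0]
    a,b=c1["C"]+s[0]*d1,c2["C"]+s[1]*d2
    return (a+b)/2,np.linalg.norm(a-b)
def save(c,name,box=None,s=1):
    im=c["img"]
    if box: im=im[box[1]:box[3],box[0]:box[2]]
    im=cv2.resize(im,None,fx=s,fy=s,interpolation=cv2.INTER_CUBIC)
    cv2.imwrite("pics/"+name+".png",cv2.cvtColor(im,cv2.COLOR_RGB2BGR))
E
python3 - <<'E'
from h import *
import pickle
d={}
for n in("scene","top"):
    c=cam(n);d[n]=c;save(c,n+"0",s=1.5);print(n,c["C"],c["K"][0,0],c["K"][:2,2],c["R"][2])
pickle.dump(d,open("c0.pkl","wb"))
print(r.get_state())
E
```

```text
pics
scene [ 1.66109155 -0.04126416  0.79365531] 471.2871213197669 [249.67809276 192.35726879] [-0.84702761  0.07365648 -0.52642089]
top [0.30004139 0.02993997 1.48545025] 475.90742242294033 [259.03154806 193.35576418] [ 0.17308925  0.0133571  -0.98481557]
{'t': 0.1, 'qpos': array([-1.22088645e+00,  2.64697558e-01,  1.60526278e+00, -3.36376178e-05,
        1.27366923e+00, -3.68937646e-02]), 'qd': array([ 5.34586487e-05, -3.10270036e-04, -3.65541638e-03,  1.19267797e-03,
        8.24631448e-04,  2.84656457e-04]), 'joint_torque': array([ 5.68306746e-05, -5.16706467e+01, -3.68589306e+01, -9.13040481e-05,
        6.28424110e-03,  1.33038651e-05]), 'tcp_pos': array([ 0.25438695, -0.62449053,  0.21895954]), 'tcp_rot': array([-2.60601763,  1.75240003,  0.00261617]), 'ft_force': array([-0.89603116, -0.40709401,  0.70041685]), 'wrist_torque': array([ 0.03490187, -0.0308094 , -0.03936325]), 'width': 0.08554788907596678}
```

View pics/scene0.png

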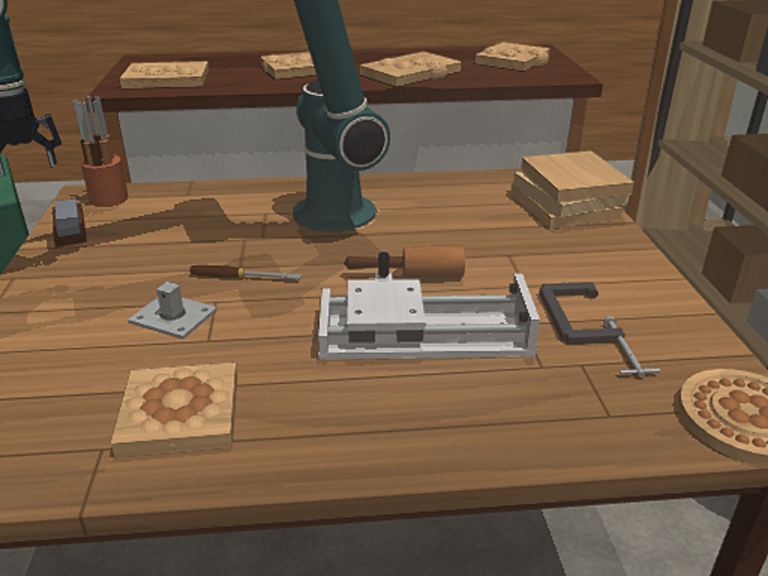

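View pics/top0.png

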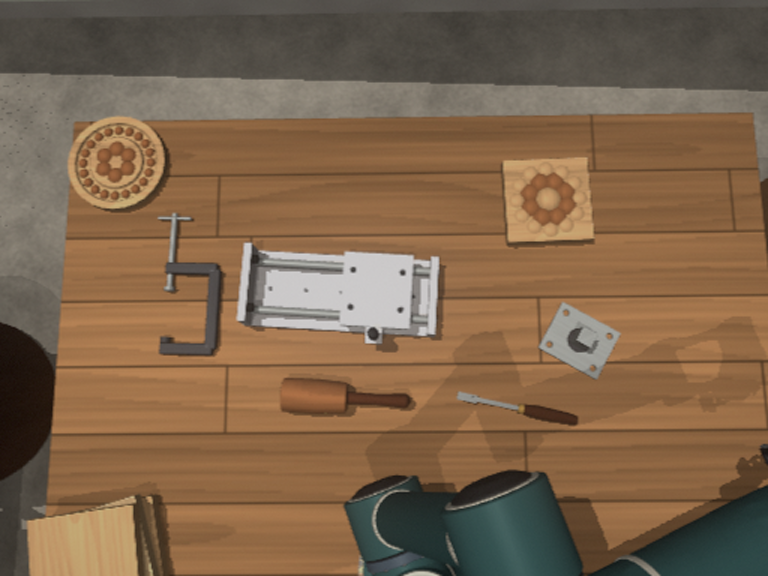

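Scene image (768-wide scale): saddle with four dark bushes around (385,302), handle at (384,262), work post at (170,310). Top image: bushes around (353..403, 269..310), handle (373,333), stop on the left (+y), work post at (580,340), yawed about 35–40°.

Run:
```python
from h import *
import pickle
d=pickle.load(open("c0.pkl","rb"))
def blobs(c,box,thr,s=6,lo=10,hi=4000):
    x0,y0,x1,y1=box
    g=cv2.cvtColor(c["img"],cv2.COLOR_RGB2GRAY)[y0:y1,x0:x1]
    g=cv2.resize(g,None,fx=s,fy=s,interpolation=cv2.INTER_CUBIC)
    n,l,st,ce=cv2.connectedComponentsWithStats((g<thr).astype(np.uint8))
    return [(np.round((ce[i]+.5)/s-.5+[x0,y0],2),st[i,4]/s/s) for i in range(1,n) if lo<st[i,4]<hi]
# saddle holes
bx={"top":(228,168,278,235),"scene":(225,165,290,222)}
for n in bx:
    for b,a in blobs(d[n],bx[n],110): print(n,"saddle",b*1,round(a,1),onplane(d[n],b,.076).round(4))
bx={"top":(355,198,418,256),"scene":(80,185,148,228)}
for n in bx:
    hsv=cv2.cvtColor(d[n]["img"],cv2.COLOR_RGB2HSV)
    x0,y0,x1,y1=bx[n]
    m=(hsv[y0:y1,x0:x1,1]<60).astype(np.uint8)
    cs,_=cv2.findContours(m,cv2.RETR_EXTERNAL,cv2.CHAIN_APPROX_NONE)
    k=max(cs,key=cv2.contourArea); print(n,"post area",cv2.contourArea(k),"rect",cv2.minAreaRect(k+np.array([x0,y0],np.int32)))
    hu,hi=cv2.findContours(m,cv2.RETR_CCOMP,cv2.CHAIN_APPROX_NONE)
    for q,h in zip(hu,hi[0]):
        if h[3]>=0:
            p=q.reshape(-1,2).mean(0)+[x0,y0]; print(n,"hole",p.round(2),len(q),onplane(d[n],p,.008).round(4))
a=d["top"]["img"][168:256,225:420]; b=d["scene"]["img"][165:230,75:290]
cv2.imwrite("pics/z.png",cv2.cvtColor(np.vstack([cv2.resize(a,(800,360),interpolation=2),cv2.resize(b,(800,240),interpolation=2)]),cv2.COLOR_RGB2BGR))
```

```text
top saddle [270.   168.45] 27.3 [0.6242 0.0152 0.076 ]
top saddle [276.44 177.67] 4.9 [ 0.5954 -0.0039  0.076 ]
top saddle [235.02 179.36] 7.8 [0.5915 0.1214 0.076 ]
top saddle [267.99 181.37] 8.0 [0.5842 0.0217 0.076 ]
top saddle [276.25 182.34] 6.2 [ 0.581  -0.0032  0.076 ]
top saddle [275.24 197.25] 6.0 [5.354e-01 5.000e-04 7.600e-02]
top saddle [233.15 204.2 ] 8.1 [0.5155 0.1269 0.076 ]
top saddle [266.44 206.13] 7.9 [0.5087 0.0272 0.076 ]
top saddle [274.9  211.99] 13.8 [0.4908 0.0021 0.076 ]
top saddle [232.62 217.17] 1.1 [0.4764 0.1284 0.076 ]
top saddle [248.54 222.23] 51.2 [0.4608 0.0809 0.076 ]
top saddle [265.14 219.19] 2.0 [0.4695 0.0314 0.076 ]
top saddle [236.18 221.38] 21.6 [0.4637 0.1177 0.076 ]
scene saddle [226.61 178.47] 4.2 [ 0.4201 -0.0036  0.076 ]
scene saddle [237.66 183.67] 97.7 [0.454  0.0278 0.076 ]
scene saddle [238.54 192.85] 5.2 [0.5061 0.0269 0.076 ]
scene saddle [273.13 192.39] 5.3 [0.5128 0.1267 0.076 ]
scene saddle [285.12 193.95] 10.4 [0.5244 0.1599 0.076 ]
scene saddle [228.39 203.91] 52.4 [ 0.5617 -0.0052  0.076 ]
scene saddle [285.14 202.53] 26.0 
[... 463 characters left out ...]
.1364 0.076 ]
scene saddle [267.62 216.25] 1.8 [0.6316 0.0962 0.076 ]
top post area 1485.0 rect ((385.84405517578125, 226.64678955078125), (44.497657775878906, 35.15111541748047), 28.300758361816406)
top hole [394.57 245.14] 14 [ 0.3936 -0.3664  0.008 ]
top hole [365.92 229.08] 12 [ 0.4439 -0.2807  0.008 ]
top hole [405.69 223.69] 13 [ 0.4596 -0.4045  0.008 ]
top hole [377.   208.08] 12 [ 0.5093 -0.3182  0.008 ]
scene post area 1060.0 rect ((114.72533416748047, 209.23841857910156), (37.86206817626953, 46.586204528808594), 43.602821350097656)
scene hole [120. 220.] 4 [ 0.5138 -0.3187  0.008 ]
scene hole [ 93. 212.] 4 [ 0.4645 -0.4047  0.008 ]
scene hole [109. 197.] 4 [ 0.3839 -0.371   0.008 ]
```

View pics/z.png

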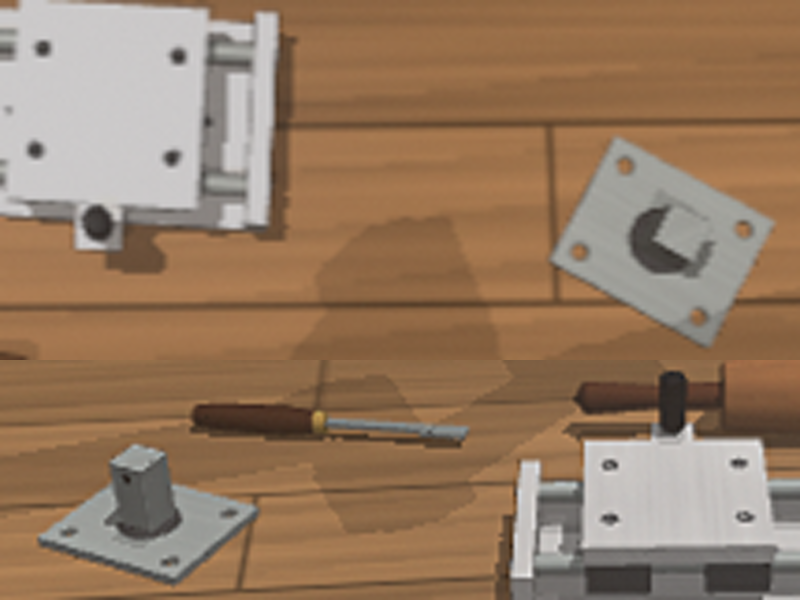

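Bushes, handle and the four flange holes are clear in both views. Now triangulate for heights and check spacings.

Run:
```python
from h import *
import pickle
d=pickle.load(open("c0.pkl","rb")); T,S=d["top"],d["scene"]
H=[]
for n,a,b in [("t+x+y",(235.02,179.36),(274.95,207.17)),("t+x-y",(267.99,181.37),(238.58,207.48)),("t-x+y",(233.15,204.2),(273.13,192.39)),("t-x-y",(266.44,206.13),(238.54,192.85)),
 ("f1",(394.57,245.14),(109,197)),("f3",(405.69,223.69),(93,212)),("f4",(377,208.08),(120,220))]:
    p,e=tri(T,a,S,b); H.append(p); print(n,p.round(4),round(e,4))
H=np.array(H); c=H[:4].mean(0); yv=(H[0]+H[2]-H[1]-H[3])/2; xv=(H[0]+H[1]-H[2]-H[3])/2
yaw=np.arctan2(-yv[0],yv[1]); print("saddle",c.round(4),np.linalg.norm(xv),np.linalg.norm(yv),yaw,np.arctan2(xv[1],xv[0]))
h=c+np.array([np.cos(yaw),np.sin(yaw),0])*-.092; print("handle pred",h.round(4))
for n,cm in d.items(): print(n,"pred handle px z.077,.125",proj(cm,[*h[:2],.077]),proj(cm,[*h[:2],.125]))
f=(H[4+0]*0+H[5]*0+(H[5]+H[6]+H[4])/3); print("flange z",H[4:,2])
# upright top corners: quad of top face, from crops
g=lambda u,v:(225+u*195/800-.5+.12,168+v*88/360-.5+.12)
s=lambda u,v:(75+u*215/800-.5+.13,165+(v-360)*65/240-.5+.13)
top=[(684,204),(713,222),(692,252),(664,240)]; sc=[(136,445),(167,453),(145,468),(110,462)]
pt,ps=np.mean([g(*q) for q in top],0),np.mean([s(*q) for q in sc],0)
print("upright top centre",*tri(T,pt,S,ps))
# handle: top disc in top view, dark blob top in scene
print("handle top",*tri(T,g(98,222),S,s(676,377)))
# endplate inner geometry: rough
```

```text
t+x+y [0.5913 0.1214 0.0769] 0.0
t+x-y [0.584  0.0217 0.0772] 0.0001
t-x+y [0.5153 0.1265 0.0776] 0.0005
t-x-y [0.5085 0.027  0.0775] 0.0004
f1 [ 0.3935 -0.3668  0.0135] 0.0036
f3 [ 0.46   -0.4057  0.005 ] 0.0007
f4 [ 0.5098 -0.3193  0.0052] 0.0008
saddle [0.5498 0.0741 0.0773] 0.0759430676041263 0.09985832024402698 -0.07037954982037083 -0.06874496279338606
handle pred [0.458  0.0806 0.0773]
scene pred handle px z.077,.125 [255.41633331 183.22005507] [255.48115818 169.11572999]
top pred handle px z.077,.125 [248.63734375 223.13610585] [248.03014266 221.27660158]
flange z [0.01348145 0.00495677 0.00515562]
upright top centre [ 0.45274964 -0.34368742  0.07137087] 0.0053685004912442345
handle top [0.45653269 0.08123344 0.12366483] 0.0038926103474970918
```

Heights check (77, 124, ~5–8, 71 mm) and spacings check (76 × 100). Now work out the shift to above the handle, jaws along the slide.

```bash
cat >> h.py <<'E'
def go(p,a):
    "shift in tool axes, and turn about tool x,y,z after it, to reach p pointing down with jaw axis at angle a (mod pi)"
    s=r.get_state(); R=cv2.Rodrigues(np.array(s["tcp_rot"]))[0]; cur=np.arctan2(R[1,0],R[0,0])
    a=cur+(a-cur+np.pi/2)%np.pi-np.pi/2
    G=np.array([[np.cos(a),np.sin(a),0],[np.sin(a),-np.cos(a),0],[0,0,-1]])
    w=cv2.Rodrigues(R.T@G)[0].ravel()
    print("shift",(R.T@(np.array(p)-s["tcp_pos"])).round(4),"turn",w.round(4),"| a",cur.round(3),"->",a.round(3),"tcp",s["tcp_pos"].round(4),"F",s["ft_force"].round(1),"t",s["t"],"w",round(s["width"],4))
E
python3 -c "
from h import *
go([.458,.0805,.22],1.5)"
```

```text
shift [-5.761e-01 -4.545e-01  2.000e-04] turn [4.000e-04 2.000e-03 4.576e-01] | a -1.184 -> -1.642 tcp [ 0.2544 -0.6245  0.219 ] F [-0.9 -0.4  0.7] t 0.1 w 0.0855
```

```bash
python3 -m pendant '[[[-0.0384,-0.0303,0],[0,0,0],0.085],[[-0.0384,-0.0303,0],[0,0,0],0.085],[[-0.0384,-0.0303,0],[0,0,0],0.085],[[-0.0384,-0.0303,0],[0,0,0],0.085],[[-0.0384,-0.0303,0],[0,0,0],0.085],[[-0.0384,-0.0303,0],[0,0,0],0.085],[[-0.0384,-0.0303,0],[0,0,0],0.085],[[-0.0384,-0.0303,0],[0,0,0],0.085],[[-0.0384,-0.0303,0],[0,0,0],0.085],[[-0.0384,-0.0303,0],[0,0,0],0.085],[[-0.0384,-0.0303,0],[0,0,0],0.085],[[-0.0384,-0.0303,0],[0,0,0],0.085],[[-0.0384,-0.0303,0],[0,0,0],0.085],[[-0.0384,-0.0303,0],[0,0,0],0.085],[[-0.0384,-0.0303,0],[0,0,0],0.085],[[0,0,0],[0,0,0.1525],0.085],[[0,0,0],[0,0,0.1525],0.085],[[0,0,0],[0,0,0.1525],0.085],[[0,0,0],[0,0,0],0.085],[[0,0,0],[0,0,0],0.085]]' 40
python3 -c "
from h import *
go([.458,.0805,.102],1.5)
c=cam('scene'); save(c,'s1',(180,100,320,240),4)"
```

```text
t: 2.6
tcp_pos: [0.4581, 0.0797, 0.22]
tcp_rot: [2.144, -2.296, -0.0]
ft_force: [0.6, -0.6, -0.2]
width: 0.0845
shift [-8.00e-04  1.00e-04  1.18e-01] turn [ 0.0004 -0.0001  0.0025] | a -1.639 -> -1.642 tcp [0.4581 0.0797 0.22  ] F [ 0.6 -0.6 -0.2] t 2.6 w 0.0845
```

View pics/s1.png

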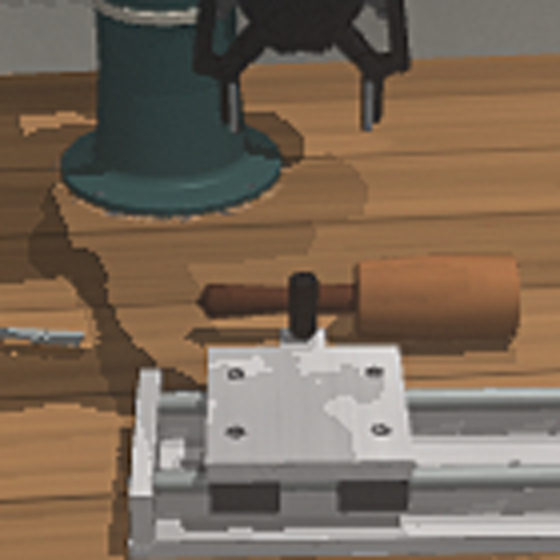

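The open jaws at (232,125) and (370,125) straddle the handle at (303,300), centred. Descend and grip.

```bash
python3 -m pendant '[[[-0.0004,0,0.024],[0,0,0],0.085],[[-0.0004,0,0.024],[0,0,0],0.085],[[0,0,0.024],[0,0,0],0.085],[[0,0,0.024],[0,0,0],0.085],[[0,0,0.022],[0,0,0],0.085],[[0,0,0],[0,0,0],0.015],[[0,0,0],[0,0,0],0.015],[[0,0,0],[0,0,0],0.015],[[0,0,0],[0,0,0],0.015],[[0,0,0],[0,0,0],0.015],[[0,0,0],[0,0,0],0.015],[[0,0,0],[0,0,0],0.015]]' 40
python3 -c "
from h import *
go([.458,.0805,.102],1.5)
"
```

```text
t: 4.15
tcp_pos: [0.4594, 0.0808, 0.1037]
tcp_rot: [-2.14, 2.297, -0.002]
ft_force: [-2.0, 0.0, 6.0]
width: 0.0195
shift [0.0004 0.0014 0.0017] turn [-0.0023  0.0007  0.0002] | a -1.641 -> -1.642 tcp [0.4594 0.0808 0.1037] F [-2.  0.  6.] t 4.15 w 0.0195
```

```bash
python3 -m pendant '[[[-0.005,0,0],[0,0,0],0.015],[[-0.01,0,0],[0,0,0],0.015],[[-0.012,0,0],[0,0,0],0.015],[[-0.012,0,0],[0,0,0],0.015],[[-0.012,0,0],[0,0,0],0.015],[[-0.012,0,0],[0,0,0],0.015],[[-0.012,0,0],[0,0,0],0.015],[[-0.012,0,0],[0,0,0],0.015],[[-0.012,0,0],[0,0,0],0.015],[[-0.012,0,0],[0,0,0],0.015],[[-0.01,0,0],[0,0,0],0.015],[[-0.005,0,0],[0,0,0],0.015],[[0,0,0],[0,0,0],0.015]]'
python3 - <<'E'
from h import *
go([.458,.0805,.102],1.5)
c=cam('top'); save(c,'t2',(140,150,300,250),5)
E
```

```text
t: 5.78
tcp_pos: [0.4682, 0.207, 0.1037]
tcp_rot: [-2.141, 2.296, -0.001]
ft_force: [-0.2, -0.4, 5.2]
width: 0.0195
shift [0.1269 0.0013 0.0015] turn [-0.002   0.0012  0.0006] | a -1.641 -> -1.642 tcp [0.4682 0.207  0.1037] F [-0.2 -0.4  5.2] t 5.775 w 0.0195
```

View pics/t2.png

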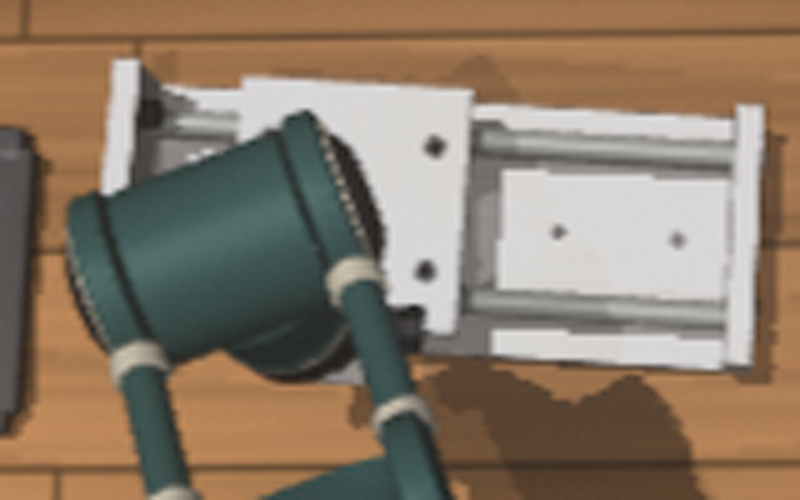

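Saddle left edge at px 242, buffer face about 163 in the 5× crop: some 45–50 mm left. Go on 36 mm, then press on in small steps.

```bash
python3 -m pendant '[[[-0.006,0,0],[0,0,0],0.015],[[-0.01,0,0],[0,0,0],0.015],[[-0.01,0,0],[0,0,0],0.015],[[-0.006,0,0],[0,0,0],0.015],[[-0.004,0,0],[0,0,0],0.015],[[0,0,0],[0,0,0],0.015]]'; python3 -m pendant '[[[-0.003,0,0],[0,0,0],0.015],[[-0.003,0,0],[0,0,0],0.015]]'; python3 -m pendant '[[[-0.002,0,0],[0,0,0],0.015],[[-0.002,0,0],[0,0,0],0.015]]'
```

```text
t: 6.58
tcp_pos: [0.4707, 0.2427, 0.1037]
tcp_rot: [-2.141, 2.297, -0.001]
ft_force: [-1.2, -0.9, 5.5]
width: 0.0193
t: 6.82
tcp_pos: [0.4711, 0.248, 0.1037]
tcp_rot: [-2.141, 2.297, -0.002]
ft_force: [-1.3, -3.1, 6.2]
width: 0.0195
t: 7.08
tcp_pos: [0.4713, 0.252, 0.1036]
tcp_rot: [-2.141, 2.297, -0.002]
ft_force: [-0.1, -3.2, 6.0]
width: 0.0193
```

```bash
for i in 1; do python3 -m pendant '[[[-0.002,0,0],[0,0,0],0.015],[[-0.002,0,0],[0,0,0],0.015]]'; python3 -m pendant '[[[-0.0015,0,0],[0,0,0],0.015],[[-0.0015,0,0],[0,0,0],0.015]]';  done
```

```text
t: 7.32
tcp_pos: [0.4716, 0.256, 0.1037]
tcp_rot: [-2.141, 2.297, -0.002]
ft_force: [-1.4, -2.6, 6.9]
width: 0.0195
t: 7.58
tcp_pos: [0.4717, 0.2571, 0.1037]
tcp_rot: [2.142, -2.296, 0.006]
ft_force: [-0.8, -10.8, 11.0]
width: 0.0195
```

```bash
python3 -m pendant '[[[-0.001,0,0],[0,0,0],0.015],[[0,0,0],[0,0,0],0.015]]'; python3 -m pendant '[[[-0.001,0,0],[0,0,0],0.015],[[0,0,0],[0,0,0],0.015]]'
```

```text
t: 7.82
tcp_pos: [0.4717, 0.2571, 0.1036]
tcp_rot: [2.141, -2.295, 0.007]
ft_force: [-1.5, -12.4, 10.7]
width: 0.0187
t: 8.07
tcp_pos: [0.4717, 0.2571, 0.1036]
tcp_rot: [2.14, -2.294, 0.009]
ft_force: [-2.2, -14.8, 12.0]
width: 0.0192
```

Stalled at y = 0.2571 with force rising to 15 N: against the buffers. Release, lift, look.

```bash
python3 -m pendant '[[[0,0,0],[0,0,0],0.085],[[0,0,0],[0,0,0],0.085],[[0,0,0],[0,0,0],0.085],[[0,0,0],[0,0,0],0.085],[[0,0,0],[0,0,0],0.085],[[0,0,0],[0,0,0],0.085],[[0,0,-0.02],[0,0,0],0.085],[[0,0,-0.025],[0,0,0],0.085],[[0,0,-0.025],[0,0,0],0.085],[[0,0,-0.025],[0,0,0],0.085],[[0,0,-0.024],[0,0,0],0.085],[[0,0,0],[0,0,0],0.085]]'
python3 - <<'E'
from h import *
go([.4516,-.3425,.22],-.525); go([.4516,-.3425,.22],-.525+np.pi/2)
c=cam('scene'); save(c,'s3',(210,150,370,245),5)
E
```

```text
t: 9.57
tcp_pos: [0.4726, 0.2619, 0.2236]
tcp_rot: [-2.138, 2.295, -0.002]
ft_force: [0.2, -0.7, 0.2]
width: 0.0851
shift [ 0.6044 -0.0217  0.0021] turn [-5.3000e-03 -1.0000e-04 -1.1164e+00] | a -1.641 -> -0.525 tcp [0.4726 0.2619 0.2236] F [ 0.2 -0.7  0.2] t 9.575 w 0.0851
shift [ 0.6044 -0.0217  0.0021] turn [-0.0037  0.0035  0.4544] | a -1.641 -> -2.096 tcp [0.4726 0.2619 0.2236] F [ 0.2 -0.7  0.2] t 9.575 w 0.0851
```

View pics/s3.png

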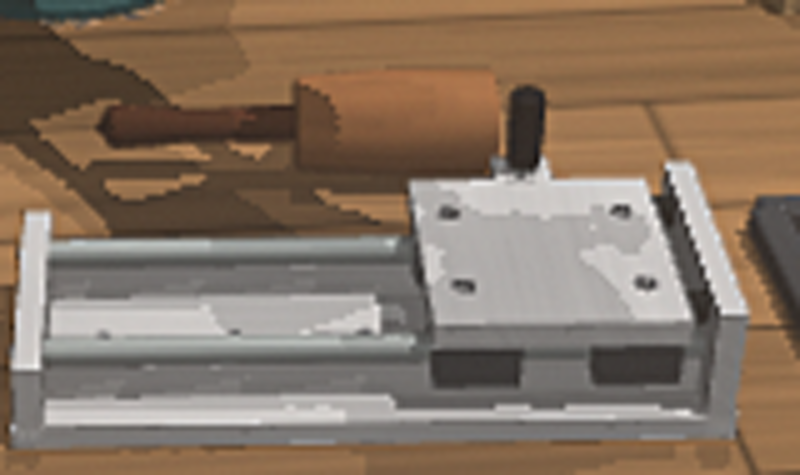

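Saddle stands at the end: its +y edge (690,320) is up at the buffers on the tall plate (≈665–710, 200–300). Go to the post (jaws along its y).

```bash
python3 -m pendant '[[[0.03,-0.001,0],[0,0,0],0.085],[[0.05,-0.0018,0],[0,0,0],0.085],[[0.05,-0.0018,0],[0,0,0],0.085],[[0.05,-0.0018,0],[0,0,0],0.085],[[0.05,-0.0018,0],[0,0,0],0.085],[[0.05,-0.0018,0],[0,0,0],0.085],[[0.05,-0.0018,0],[0,0,0],0.085],[[0.05,-0.0018,0],[0,0,0],0.085],[[0.05,-0.0018,0],[0,0,0],0.085],[[0.05,-0.0018,0],[0,0,0],0.085],[[0.05,-0.0018,0],[0,0,0],0.085],[[0.05,-0.0018,0],[0,0,0],0.085],[[0.024,-0.001,0],[0,0,0],0.085],[[0,0,0.002],[0,0,0.151],0.085],[[0,0,0],[0,0,0.151],0.085],[[0,0,0],[0,0,0.151],0.085],[[0,0,0],[0,0,0],0.085]]'
python3 - <<'E'
from h import *
import pickle
go([.4516,-.3425,.22],-.525+np.pi/2)
d={n:cam(n) for n in("scene","top")}; pickle.dump(d,open("c1.pkl","wb"))
a=d["top"]["img"][165:245,150:310]; b=d["scene"]["img"][120:235,70:300]
cv2.imwrite("pics/z1.png",cv2.cvtColor(np.vstack([cv2.resize(a,(640,320),interpolation=2),cv2.resize(b,(640,280*640//560),interpolation=2)[:280]]),cv2.COLOR_RGB2BGR))
# saddle holes: dark blobs in both
for n,(x0,y0,x1,y1),z in(("top",(150,165,230,225),.077),("scene",(288,180,350,215),.077)):
    c=d[n];g=cv2.cvtColor(c["img"],cv2.COLOR_RGB2GRAY)[y0:y1,x0:x1]; g=cv2.resize(g,None,fx=6,fy=6,interpolation=2)
    bg=cv2.medianBlur(g,71); k,l,st,ce=cv2.connectedComponentsWithStats(((bg.astype(int)-g)>45).astype(np.uint8))
    for i in range(1,k):
        if 60<st[i,4]<700:
            p=(ce[i]+.5)/6-.5+[x0,y0]; print(n,p.round(2),st[i,4],onplane(c,p,z).round(4))
E
```

```text
t: 11.75
tcp_pos: [0.4498, -0.3419, 0.2179]
tcp_rot: [1.573, -2.719, -0.003]
ft_force: [0.0, -0.2, -0.4]
width: 0.0849
shift [-0.0004 -0.0018 -0.0021] turn [0.0021 0.0007 0.0034] | a -2.092 -> -2.096 tcp [ 0.4498 -0.3419  0.2179] F [ 0.  -0.2 -0.4] t 11.75 w 0.0849
top [177.28 176.07] 561 [0.6033 0.2966 0.077 ]
top [210.03 177.92] 544 [0.5965 0.197  0.077 ]
top [227.08 179.94] 188 [0.5897 0.1453 0.077 ]
top [227.66 194.69] 188 [0.5444 0.1434 0.077 ]
top [174.9  200.71] 582 [0.5277 0.302  0.077 ]
top [156.26 199.68] 64 [0.5313 0.3583 0.077 ]
top [207.97 202.58] 572 [0.521  0.2024 0.077 ]
top [215.63 205.93] 179 [0.5107 0.1793 0.077 ]
top [215.37 211.27] 153 [0.4945 0.18   0.077 ]
top [227.61 211.92] 170 [0.4922 0.1433 0.077 ]
top [198.06 215.1 ] 147 [0.4835 0.2317 0.077 ]
top [169.04 217.29] 80 [0.4777 0.3184 0.077 ]
top [217.26 220.38] 452 [0.4671 0.1741 0.077 ]
scene [306.26 184.48] 151 [0.4792 0.2301 0.077 ]
scene [321.43 184.82] 88 [0.4853 0.2745 0.077 ]
scene [333.87 191.65] 349 [0.5265 0.3019 0.077 ]
scene [299.29 192.16] 364 [0.5201 0.2018 0.077 ]
scene [292.65 199.72] 670 [0.5583 0.176  0.077 ]
scene [338.66 206.19] 398 [0.6027 0.2968 0.077 ]
scene [302.36 206.68] 408 [0.5959 0.1968 0.077 ]
```

View pics/z1.png

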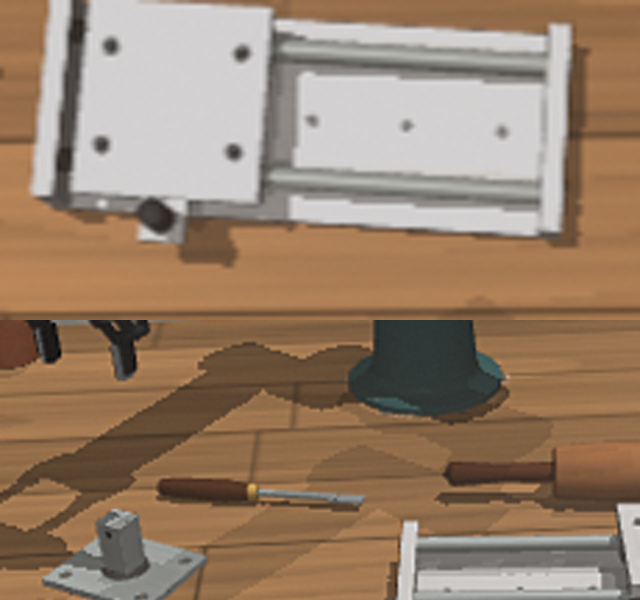

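Bushes in both views agree: saddle_top ≈ (0.5617, 0.2494), yaw −0.068; travel direction gives the same yaw, and the saddle's edge touches the dark buffers in the top view (≈75,90 in the upper crop). The post is undisturbed. Descend on the post.

```bash
python3 -m pendant '[[[-0.001,-0.002,0.01],[0.002,0.001,0.003],0.085],[[0,0,0.022],[0,0,0],0.085],[[0,0,0.025],[0,0,0],0.085],[[0,0,0.025],[0,0,0],0.085],[[0,0,0.025],[0,0,0],0.085],[[0,0,0.025],[0,0,0],0.085],[[0,0,0.025],[0,0,0],0.085],[[0,0,0.016],[0,0,0],0.085],[[0,0,0.008],[0,0,0],0.085],[[0,0,0],[0,0,0],0.085],[[0,0,0],[0,0,0],0.02],[[0,0,0],[0,0,0],0.02],[[0,0,0],[0,0,0],0.02],[[0,0,0],[0,0,0],0.02],[[0,0,0],[0,0,0],0.02],[[0,0,0],[0,0,0],0.02],[[0,0,0],[0,0,0],0.02]]' 80
python3 - <<'E'
from h import *
go([.4522,-.343,.037],-.525+np.pi/2)
E
```

```text
t: 13.98
tcp_pos: [0.4533, -0.3439, 0.0392]
tcp_rot: [-1.566, 2.722, -0.006]
ft_force: [-0.6, 1.3, 5.6]
width: 0.0303
shift [-0.0002  0.0015  0.0022] turn [-0.0038 -0.0012 -0.0017] | a -2.098 -> -2.096 tcp [ 0.4533 -0.3439  0.0392] F [-0.6  1.3  5.6] t 13.975 w 0.0303
```

Gripped (30.3 mm on the 32 mm upright with soft pads). Underside is 39 mm below the TCP. Lift.

```bash
python3 -m pendant '[[[0,0,-0.01],[0,0,0],0.02],[[0,0,-0.02],[0,0,0],0.02],[[0,0,-0.025],[0,0,0],0.02],[[0,0,-0.025],[0,0,0],0.02],[[0,0,-0.025],[0,0,0],0.02],[[0,0,-0.025],[0,0,0],0.02],[[0,0,-0.02],[0,0,0],0.02],[[0,0,-0.01],[0,0,0],0.02],[[0,0,0],[0,0,0],0.02],[[0,0,0],[0,0,0],0.02]]'
python3 - <<'E'
from h import *
go([.5617,.2494,.2],-.068+np.pi/2)
E
```

```text
t: 15.22
tcp_pos: [0.4518, -0.3425, 0.1969]
tcp_rot: [1.566, -2.723, 0.0]
ft_force: [0.4, 0.2, -4.1]
width: 0.0302
shift [-0.567   0.2025 -0.0034] turn [ 4.000e-04 -5.000e-04 -4.587e-01] | a -2.098 -> -1.639 tcp [ 0.4518 -0.3425  0.1969] F [ 0.4  0.2 -4.1] t 15.225 w 0.0302
```

```bash
python3 -m pendant '[[[-0.0153,0.0055,0],[0,0,0],0.02],[[-0.0306,0.011,0],[0,0,0],0.02],[[-0.0306,0.011,0],[0,0,0],0.02],[[-0.0306,0.011,0],[0,0,0],0.02],[[-0.0306,0.011,0],[0,0,0],0.02],[[-0.0306,0.011,0],[0,0,0],0.02],[[-0.0306,0.011,0],[0,0,0],0.02],[[-0.0306,0.011,0],[0,0,0],0.02],[[-0.0306,0.011,0],[0,0,0],0.02],[[-0.0306,0.011,0],[0,0,0],0.02],[[-0.0306,0.011,0],[0,0,0],0.02],[[-0.0306,0.011,0],[0,0,0],0.02],[[-0.0306,0.011,0],[0,0,0],0.02],[[-0.0306,0.011,0],[0,0,0],0.02],[[-0.0306,0.011,0],[0,0,0],0.02],[[-0.0306,0.0108,0],[0,0,0],0.02],[[-0.0306,0.0108,0],[0,0,0],0.02],[[-0.0306,0.0108,0],[0,0,0],0.02],[[-0.0153,0.0055,0],[0,0,0],0.02],[[-0.0153,0.0055,0],[0,0,0],0.02]]'
python3 -m pendant '[[[0,0,0],[0,0,-0.08],0.02],[[0,0,0],[0,0,-0.1],0.02],[[0,0,0],[0,0,-0.1],0.02],[[0,0,0],[0,0,-0.1],0.02],[[0,0,0],[0,0,-0.0787],0.02],[[0,0,0],[0,0,0],0.02],[[0,0,0],[0,0,0],0.02]]'
python3 - <<'E'
from h import *
import pickle
go([.5617,.2494,.2],-.068+np.pi/2)
d={n:cam(n) for n in("scene","top")}; pickle.dump(d,open("c2.pkl","wb"))
a=d["top"]["img"][135:235,130:290]; b=d["scene"]["img"][135:235,250:410]
cv2.imwrite("pics/z2.png",cv2.cvtColor(np.vstack([cv2.resize(x,(480,300),interpolation=2) for x in(a,b)]),cv2.COLOR_RGB2BGR))
E
```

```text
t: 17.73
tcp_pos: [0.5609, 0.249, 0.1966]
tcp_rot: [1.567, -2.722, 0.004]
ft_force: [0.8, 0.1, -4.4]
width: 0.0302
t: 18.6
tcp_pos: [0.5615, 0.2481, 0.1971]
tcp_rot: [2.142, -2.297, 0.003]
ft_force: [0.3, -0.4, -3.4]
width: 0.0304
shift [-0.0013 -0.0001 -0.0029] turn [-0.0011 -0.0019 -0.0016] | a -1.64 -> -1.639 tcp [0.5615 0.2481 0.1971] F [ 0.3 -0.4 -3.4] t 18.6 w 0.0304
```

View pics/z2.png

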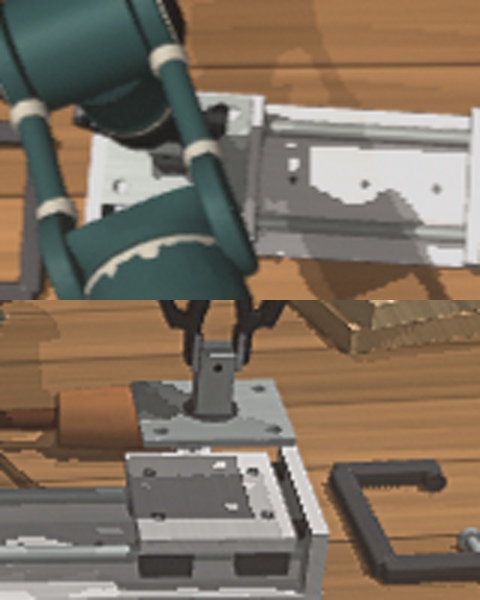

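Flange is held level over the saddle, holes visible in the scene crop at (260,388), (276,429), (160,434) and in the top crop one at (121,186). Measure these.

```bash
cat >> h.py <<'E'
def refine(c,p,dark=1,w=4,thr=.5):
    "centroid of the spot near p (contrast beyond half its depth)"
    x,y=int(round(p[0])),int(round(p[1])); s=8
    g=cv2.cvtColor(c["img"],cv2.COLOR_RGB2GRAY)[y-w:y+w+1,x-w:x+w+1].astype(np.float32)
    g=cv2.resize(g,None,fx=s,fy=s,interpolation=2)*(-1 if dark else 1)
    bg=np.median(g); m=(g>bg+thr*(g[12:-12,12:-12].max()-bg)).astype(np.uint8)
    k,l,st,ce=cv2.connectedComponentsWithStats(m)
    i=min((i for i in range(1,k) if st[i,4]>20),key=lambda i:np.hypot(*(ce[i]-g.shape[0]/2)))
    q=(ce[i]+.5)/s-.5+[x-w,y-w]; return q,st[i,4]/s/s,float(g[12:-12,12:-12].max()-bg)
def holes(d,zt,pts):
    for n,dark,p in pts:
        q,A,k=refine(d[n],p,dark); print(n,q.round(2),"area",round(A,1),"depth",round(k),onplane(d[n],q,zt).round(4))
E
python3 - <<'E'
from h import *
import pickle
d=pickle.load(open("c2.pkl","rb"))
holes(d,.166,[("scene",1,(250+260/3,135+88/3)),("scene",1,(250+276/3,135+129/3)),("scene",1,(250+160/3,135+134/3)),("top",0,(130+121/3,135+186/3))])
s=r.get_state(); R=cv2.Rodrigues(s["tcp_rot"])[0]; print("expected holes about tcp")
Y=np.array([.0679,.9977]);X=np.array([.9977,-.0679])
for i,j in((-1,-1),(-1,1),(1,-1),(1,1)):
    P=[*(s["tcp_pos"][:2]+i*.038*X+j*.05*Y),.166]; print(i,j,np.round(P,4),proj(d["scene"],P).round(1),proj(d["top"],P).round(1))
E
```

```text
scene [335.87 164.16] area 5.6 depth 90 [0.5241 0.2999 0.166 ]
scene [341.35 177.7 ] area 5.8 depth 82 [0.5999 0.296  0.166 ]
scene [303.45 178.29] area 5.3 depth 55 [0.5936 0.1951 0.166 ]
top [170.5  196.84] area 2.5 depth 24 [0.5244 0.2975 0.166 ]
expected holes about tcp
-1 -1 [0.5202 0.2009 0.166 ] [300.6 165.1] [204.7 198. ]
-1 1 [0.527  0.3006 0.166 ] [336.4 164.6] [169.4 196. ]
1 -1 [0.5961 0.1957 0.166 ] [303.9 178.7] [206.9 171.7]
1 1 [0.6029 0.2955 0.166 ] [341.4 178.3] [171.9 169.7]
```

The scene's holes put the flange about 2.4 mm towards −x from the TCP, and none along y; the post's place at the grasp gives the same. Correct that and come down to about 20 mm first.

```bash
python3 -m pendant '[[[-0.0017,-0.0025,0],[-0.001,-0.002,-0.0016],0.02],[[0,0,0],[0,0,0],0.02],[[0,0,0.01],[0,0,0],0.02],[[0,0,0.015],[0,0,0],0.02],[[0,0,0.015],[0,0,0],0.02],[[0,0,0.012],[0,0,0],0.02],[[0,0,0.008],[0,0,0],0.02],[[0,0,0],[0,0,0],0.02],[[0,0,0],[0,0,0],0.02],[[0,0,0],[0,0,0],0.02]]'
python3 - <<'E'
from h import *
import pickle
go([.5641,.2496,.1255],-.068+np.pi/2)
d={n:cam(n) for n in("scene","top")}; pickle.dump(d,open("c3.pkl","wb"))
s=r.get_state(); zt=s["tcp_pos"][2]-.0312
Y=np.array([.0679,.9977]);X=np.array([.9977,-.0679]); c0=np.array([.5617,.2494])
for i,j in((-1,-1),(-1,1),(1,-1),(1,1)):
    P=[*(c0+i*.038*X+j*.05*Y),zt]; ps=proj(d["scene"],P); print(i,j,np.round(P,4),"want px",ps.round(2),proj(d["top"],P).round(1)); 
    try: holes(d,zt,[("scene",1,ps)])
    except Exception as e: print(e)
save(d["scene"],"s4",(285,140,365,200),10)
E
```

```text
t: 19.95
tcp_pos: [0.5649, 0.2501, 0.1381]
tcp_rot: [-2.145, 2.293, -0.001]
ft_force: [-0.1, -0.4, -4.5]
width: 0.0301
shift [0.0005 0.0007 0.0126] turn [-0.0018  0.0009  0.0016] | a -1.637 -> -1.639 tcp [0.5649 0.2501 0.1381] F [-0.1 -0.4 -4.5] t 19.95 w 0.0301
-1 -1 [0.5204 0.2021 0.1067] want px [299.95 183.37] [206.9 201.2]
scene [300.46 185.13] area 1.5 depth 9 [0.5302 0.2018 0.1067]
-1 1 [0.5272 0.3019 0.1067] want px [334.86 182.93] [173.  199.3]
scene [334.99 182.76] area 6.9 depth 94 [0.5263 0.3025 0.1067]
1 -1 [0.5962 0.1969 0.1067] want px [303.05 197.63] [208.9 176. ]
scene [303.51 197.68] area 6.4 depth 72 [0.5966 0.1981 0.1067]
1 1 [0.603  0.2967 0.1067] want px [339.72 197.15] [175.4 174.1]
scene [340.22 197.07] area 5.9 depth 77 [0.6027 0.2982 0.1067]
```

View pics/s4.png

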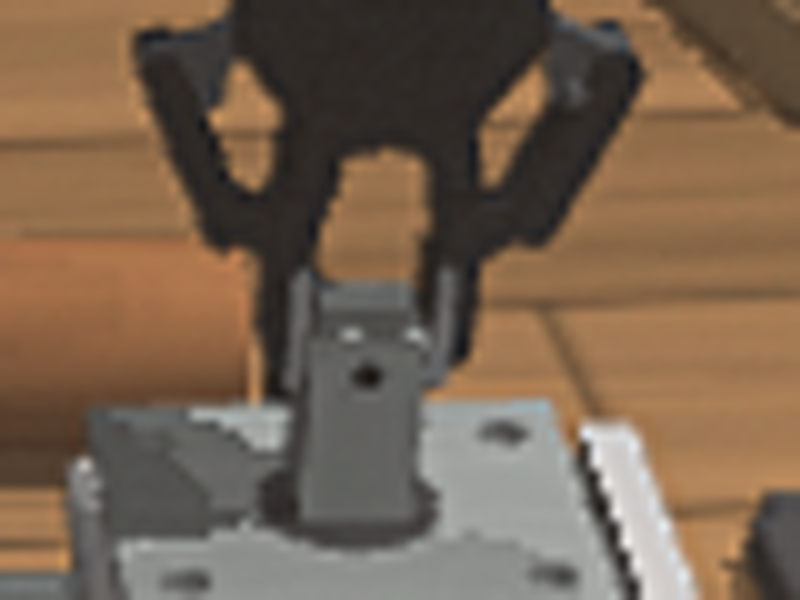

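Holes at crop (505,432), (555,575), (187,580); against the wanted pixels they sit within 1.5 mm: about 1 mm too far in y, yaw 0.007 off. Correct and go down the last 12.6 mm.

```bash
python3 -m pendant '[[[0.001,0.0003,0],[-0.002,0.001,0.006],0.02],[[0,0,0.004],[0,0,0],0.02],[[0,0,0.004],[0,0,0],0.02],[[0,0,0.003],[0,0,0],0.02],[[0,0,0.0015],[0,0,0],0.02],[[0,0,0],[0,0,0],0.02],[[0,0,0],[0,0,0],0.02],[[0,0,0],[0,0,0],0.02],[[0,0,0],[0,0,0],0.02]]'
python3 - <<'E'
from h import *
import pickle
go([.5646,.2491,.1255],-.07+np.pi/2)
d={n:cam(n) for n in("scene","top")}; pickle.dump(d,open("c4.pkl","wb"))
s=r.get_state(); zt=s["tcp_pos"][2]-.0312
Y=np.array([.0679,.9977]);X=np.array([.9977,-.0679]); c0=np.array([.5615,.2494])
for i,j in((-1,1),(1,-1),(1,1)):
    P=[*(c0+i*.038*X+j*.05*Y),zt]; ps=proj(d["scene"],P); print(i,j,"want",np.round(P,4),ps.round(2)); holes(d,zt,[("scene",1,ps)])
save(d["scene"],"s5",(285,165,365,225),10)
E
```

```text
t: 21.18
tcp_pos: [0.564, 0.2489, 0.1249]
tcp_rot: [2.139, -2.299, -0.001]
ft_force: [0.2, 0.0, -3.5]
width: 0.0301
shift [-0.0003 -0.0006 -0.0006] turn [ 0.0014 -0.0006 -0.0024] | a -1.643 -> -1.641 tcp [0.564  0.2489 0.1249] F [ 0.2  0.  -3.5] t 21.175 w 0.0301
-1 1 want [0.527  0.3019 0.0936] [334.42 186.81]
scene [334.25 186.57] area 6.0 depth 101 [0.5256 0.3017 0.0936]
1 -1 want [0.596  0.1969 0.0936] [302.77 201.63]
scene [302.56 201.56] area 6.8 depth 73 [0.5956 0.1964 0.0936]
1 1 want [0.6028 0.2967 0.0936] [339.23 201.15]
scene [338.96 201.15] area 6.1 depth 82 [0.6027 0.296  0.0936]
```

View pics/s5.png

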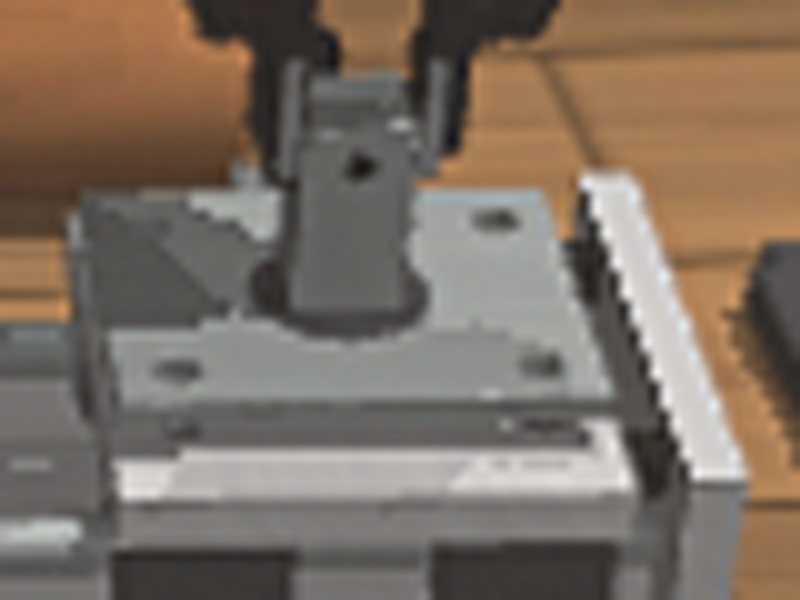

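Flange held with a visible gap over the saddle; holes at crop (495,220), (540,365), (178,370), within about 1 mm of the wanted pixels. A numeric check of height: flange front edge, and top-view saddle still at the stop.

Run:
```python
from h import *
import pickle
d=pickle.load(open("c4.pkl","rb")); c=d["scene"]
Y=np.array([.0679,.9977]);X=np.array([.9977,-.0679]); c0=np.array([.5612,.2490]); sc=np.array([.5615,.2494])
for y in(-.03,.03):
    f=lambda z,x=.055,o=c0: proj(c,[*(o+x*X+y*Y),z])
    u=int(round(f(.0936)[0])); g=cv2.cvtColor(c["img"],cv2.COLOR_RGB2GRAY)[198:218,u]
    print("col",u,"pred rows: flange top",f(.0936)[1].round(1),"bottom",f(.0857)[1].round(1),"saddle front edge",f(.076,.075,sc)[1].round(1),dict(zip(range(198,218),g.tolist())))
for j in(-1,1):
    print("tapped",proj(c,[*(sc+.038*X+j*.05*Y),.076]).round(1))
print(d["top"]["img"].shape); go([.564,.249,.1255],-.07+np.pi/2)
```

```text
col 311 pred rows: flange top 204.9 bottom 207.3 saddle front edge 214.5 {198: 147, 199: 143, 200: 144, 201: 143, 202: 145, 203: 148, 204: 145, 205: 105, 206: 91, 207: 101, 208: 96, 209: 107, 210: 188, 211: 179, 212: 177, 213: 180, 214: 162, 215: 117, 216: 122, 217: 122}
col 333 pred rows: flange top 204.6 bottom 207.0 saddle front edge 214.2 {198: 140, 199: 142, 200: 144, 201: 144, 202: 143, 203: 148, 204: 165, 205: 91, 206: 98, 207: 99, 208: 97, 209: 109, 210: 191, 211: 211, 212: 207, 213: 204, 214: 155, 215: 112, 216: 121, 217: 124}
tapped [302.4 207. ]
tapped [338.6 206.5]
(384, 512, 3)
shift [-0.0001 -0.0001 -0.0007] turn [ 0.0015 -0.0007 -0.0024] | a -1.643 -> -1.641 tcp [0.5639 0.2489 0.1248] F [ 0.4 -0.6 -4.2] t 21.275 w 0.0303
```

Flange edge (row 205) and saddle edge (214.5) lie where predicted, gap ≈ 9.4 mm. One last touch-up, settle, hand in.

```bash
python3 -m pendant '[[[-0.0004,-0.0005,-0.0006],[0.0015,-0.0007,-0.0025],0.02],[[0,0,0],[0,0,0],0.02],[[0,0,0],[0,0,0],0.02],[[0,0,0],[0,0,0],0.02],[[0,0,0],[0,0,0],0.02],[[0,0,0],[0,0,0],0.02]]'
python3 - <<'E'
from h import *
go([.564,.249,.1255],-.068+np.pi/2)
d={"scene":cam("scene")}; zt=r.get_state()["tcp_pos"][2]-.0312
Y=np.array([.0679,.9977]);X=np.array([.9977,-.0679]); c0=np.array([.5615,.2494])
for i,j in((-1,1),(1,-1),(1,1)):
    P=[*(c0+i*.038*X+j*.05*Y),zt]; print("want",np.round(P,4)); holes(d,zt,[("scene",1,proj(d["scene"],P))])
print(r.sign_off())
E
```

```text
t: 22.02
tcp_pos: [0.5644, 0.2492, 0.1253]
tcp_rot: [2.142, -2.298, -0.0]
ft_force: [-0.5, 0.4, -4.5]
width: 0.0303
shift [ 0.0002  0.0003 -0.0002] turn [ 0.0002 -0.0001 -0.0019] | a -1.641 -> -1.639 tcp [0.5644 0.2492 0.1253] F [-0.5  0.4 -4.5] t 22.025 w 0.0303
want [0.527  0.3019 0.0941]
scene [334.2  186.55] area 6.5 depth 97 [0.5263 0.3013 0.0941]
want [0.596  0.1969 0.0941]
scene [302.75 201.48] area 6.0 depth 77 [0.596  0.1969 0.0941]
want [0.6028 0.2967 0.0941]
scene [339.34 201.05] area 6.5 depth 79 [0.6031 0.2969 0.0941]
the job is handed in; nothing more can be done
None
```

The job is done and handed in at about 22 s of the 58 s allowed. The saddle is up against the buffers, and the arm is holding the work post over it.

**Saddle:** I gripped it by its handle and pushed until it stalled, with the force rising to about 15 N. Pictures taken from both cameras after I let go showed it still at the buffers. I did not measure the saddle again after bringing the post over it, but its front edge still lay where expected in the last picture I measured.

**Post:** It is gripped by the upright at 80 N.
- **Hole alignment:** the three flange holes I could see are within about 1 mm of lying over the tapped holes.
- **Gap:** by the arm's readings it is about 10 mm. The flange and saddle edges in the picture agreed just before the last 0.5 mm lift.
- **Level:** the tool is within 0.001 rad of vertical. The wrist carries only the post's weight of about 4 N, so the flange is not touching anything.

**Weaker checks:**
- The arm hid the fourth hole, and it hid most of the flange from the top camera. The final alignment therefore rests on the scene camera alone.
- An early height reading for one flange hole came out at 13 mm instead of 8 mm, from a four-pixel spot. I did not use it.

The other things on the bench were not touched, as far as I can tell. I did not measure their places again.

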